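# Walk the power pack into its charging dock

## Task

Walk the heavy power pack forward into its charging dock by gentle pushes, by turns, on the two rubber corner blocks of the face towards the robot, easing off and changing sides whenever it binds between the guides, until it sits square and presses the sprung contact plate at the back fully in against its stop. Then swing the keeper across behind it as far as it goes. Never push hard (stay below about 35 N), never touch the control panel between the corner blocks, do not tip or lift the pack, and leave the tools and other things lying round about where they are.

Things in the scene. Friction and masses are not known exactly. Their poses are not given: they have to be found in the camera images.
- pack: heavy grey box 220 mm wide (y), 110 deep (x), 85 high, 1.5 to 2.1 kg, on glides, nose corners bevelled 12 mm, too wide to grasp. Origin: centre of underside; x points forward into the dock, y left. At each end of its face at x = -55 mm (robot side) is a dark rubber corner block 43 mm wide, 4 to 77 mm high, middle at y = +88 or -88 mm: push there, 50 to 75 mm up, clear of guides and keeper. Slides freely at 3 to 10 N
- panel: black control panel with display, knobs and sockets between the two corner blocks, 128 mm wide, 66 mm high, fixed to the pack, recessed 5 mm behind the face of the blocks: must not be touched. Origin: its centre; axes as the pack's
- dock: fixed dock: two aluminium guides 28 mm high, 228 apart inside (4 mm clearance each side of the pack), mouth flared. Origin: on the bench, mid-mouth; x inward, y left. Pushing one corner only wedges the pack; the other frees it. At the back a 190 mm wide sprung plate (5 mm travel, 1 to 2 N) before a rigid stop, set differently each time: pack home at x = 45 to 75 mm, not measured, found by feel
- keeper_pivot (a point): pivot (upright axis) of the keeper, on a lug outside the right-hand (-y) guide, at dock x = -22, y = -135 mm, 31 mm above the bench; axes as the dock's
- stub (a point): middle of the keeper's upright finger stub, a dark steel post 16 mm thick, 33 to 69 mm above the bench, 60 mm from the pivot. The flat bar below it is 14 mm wide, 33 to 41 mm above the bench. Closed, the stub is at dock x = -22, y = -75 mm, 4 to 34 mm before the face of the homed pack's right block
- keeper (a joint): short steel bar on an upright pivot, stays where left. 0: open, bar pointing from the pivot away from the back wall, 0.55 rad outward to the right; grows as the stub swings round the front to the left. 2.12 (end stop): closed, squarely across behind the pack's right corner block, stub to the left of the pivot. A pack left too far out blocks it
- wrench_a: long open-ended wrench, 182 mm, lying on the bench; a bystander. Origin: middle of underside
- tape_duct: small roll of black tape, 58 mm across, 19 high, lying on the bench; a bystander. Origin: middle of underside
- tape_measure: tape measure, 70 mm long, 64 high, lying on the bench; a bystander. Origin: middle of underside
- pencil: pencil, 173 mm, lying on the bench; a bystander. Origin: middle of underside

How it is judged (in metres and radians):
On the way:
1. the pack has been walked fully home and square onto the sprung plate, keeper still open (contact force between pack and dock above 1.4 N and x of pack in the frame of dock above 0.042 m and angle between the x axis of pack and the x axis of dock, either way round below 0.025 rad and value of joint keeper below 0.9 rad), for 0.1 s.
At the end, for the whole second after the job is handed in: the pack stands flat at rest in the dock, within 0.025 rad of square, still pressing the sprung plate in (more than 1.4 N between pack and dock, that is over half of its travel), and the keeper is closed behind it (2.02 rad or more) (contact force between pack and dock above 1.4 N and x of pack in the frame of dock above 0.042 m and angle between the x axis of pack and the x axis of dock, either way round below 0.025 rad and value of joint keeper above 2.02 rad and angle between pack's own z axis and vertical below 0.02 rad and linear speed of pack below 0.01 m/s); the robot touches nothing.
It fails at once if the robot presses the pack or keeper with more than 35 N (contact force between any of the fingers, the arm and pack above 35 N or contact force between anything else and keeper above 35 N).
It fails at once if the control panel is touched (contact force between any of the fingers, the arm and panel above 0.5 N).
It fails at once if the pack is tipped or lifted (angle between pack's own z axis and vertical above 0.12 rad or height (world z) of pack above 0.015 m).
It fails at once if a tool or other thing lying round about is shifted by more than 3 cm (distance of any of wrench_a, tape_duct, tape_measure, pencil from where it was at the start of the episode above 0.03 m).
It also fails if it takes over 72 s, if anything falls off the work surface, if the arm or the gripper's body presses on something with over 40 N, if the wrist force passes 120 N, or if a joint passes its speed limit or range.

## Robot

A 6-joint arm with a two-finger parallel gripper is mounted at the origin on a cart in front of the work surface, level with it; the furniture and walls round the work are solid. World frame = base frame: x ahead of the robot, y to its left, z up, the work surface at z = 0. Lengths are in m, angles in degrees, forces in N, time in s.
With the tool pointing down it reaches from about 0.325 to 0.85 m from the base axis. Payload 15.5 kg.
Tool frame: the origin (TCP) lies at the very end of the fingers, on their centre line; the grasp point (between the pads) lies arm.grip_depth behind it (arm.grip_depth is the distance from the TCP to the grasp point, in m); z points along the fingers, y is the line along which they close (so a half turn about z gives the same grasp; the last joint's range is limited). The gripper opens to 91 mm and grips with 3 to 60 N. Pads are 32 mm wide; open, the fingers measure 118 mm over their backs; the gripper's body (76 mm by 178 mm) begins 60 mm behind the grasp point.
Start: joints at [-5.472, 28.281, 77.091, -0, 74.628, -5.472], TCP at [0.625, 0, 0.214] pointing down, gripper open.
Joint ranges: [-166.48, 166.48], [-47.26, 123.95], [12.59, 153.08], [-70.14, 250.14], [6.76, 159.57], [-176.63, 176.63]. Speed limits (degrees/s): [108.29, 108.29, 147.25, 172.46, 172.46, 172.46].

## Interface

Orientations are given as a 3x3 rotation matrix whose columns are the frame's x, y, z axes.
In Python, from rig import arm gives the robot as it stands. Calls block until the motion is done:
- arm.move_to(position, orientation): joint-space move of the TCP to a pose.
- arm.move_l(position, orientation=None, feed=0.15): straight line of the TCP; orientation=None keeps the orientation; feed is the mean speed in m/s.
- arm.move_joints(angles): joint-space move.
- arm.grip(opening): finger opening in m; the grip force is fixed at half the most; returns when the fingers have stopped.
- arm.sleep(seconds).
- arm.solve_ik(position, orientation): joint angles nearest the present ones, or None.
- arm.snapshot(name): name is "scene" or "side" or "wrist"; returns the picture (420x560x3 uint8, red, green, blue); there is no depth.
- arm.get_calibration(name): a dict with "intrinsics" (3x3 intrinsics, pixels), "cam_to_world" (4x4, takes a point from camera to world coordinates). Camera axes: x right, y down, z forward; pixel columns grow to the right and rows downward; lengths in m; the calibration is good to about 2 mm. A picture is of the moment at which its call begins: read the wrist's pose just before it. get_calibration takes no time and is no camera call; for the wrist camera it gives the pose at the moment of the call.
A pose or a line that the arm cannot do raises arm.Unreachable and nothing moves.
- arm.sign_off(): hands the job in; it is judged then, once.
Readings, each from a call of its own:
- arm.current_t(): time.
- arm.current_joint_positions(): joint angles.
- arm.current_dq(): joint speeds.
- arm.current_tau(): joint torques, N m.
- arm.current_ee_pos(): TCP position.
- arm.current_tool_rot(): TCP orientation.
- arm.current_force(): force on the tool from outside, world axes, zero at the start.
- arm.current_torque(): the same for the moment, N m.
- arm.current_width(): finger opening in m.
- arm.current_grasp_force(): force on a finger pad.
Only numpy, scipy, OpenCV 4.12 (cv2) and the standard library are available. Lean on these libraries where they do the work, as an engineer would, in place of code of your own. Each camera call takes 0.05 s, during which the arm holds its last target. There are 200 camera calls.

## Working session

There is one attempt and no reset: what is moved stays moved. The work goes in short steps, each a Python script; the robot and the scene stay as the last script left them, time stands still between calls to the robot, and variables do not carry over. Pictures are saved under pics/ and viewed, at most 10 in all, crops included, and the job is handed in when it is done.

```bash
ls; mkdir -p pics; python3 - <<'E'
from rig import arm
import cv2,numpy as np
for n in("scene","side"):
    im=arm.snapshot(n); cv2.imwrite(f"pics/{n}0.png",im[:,:,::-1])
    c=arm.get_calibration(n); print(n,c["intrinsics"].tolist(),np.round(c["cam_to_world"],3).tolist())
print(arm.current_t(),arm.grip_depth,arm.current_tool_rot(),arm.current_force())
E
```

```text
pics
scene [[405.5473597418435, 0.0, 279.33206812007757], [0.0, 405.5473597418435, 198.12475789644466], [0.0, 0.0, 1.0]] [[-0.606, -0.346, 0.716, -0.144], [-0.795, 0.247, -0.554, 0.558], [0.014, -0.905, -0.425, 0.481], [0.0, 0.0, 0.0, 1.0]]
side [[490.0493959687591, 0.0, 272.6049726296008], [0.0, 490.0493959687591, 200.75442117898095], [0.0, 0.0, 1.0]] [[0.346, -0.456, 0.82, -0.686], [-0.938, -0.182, 0.295, -0.373], [0.015, -0.871, -0.491, 0.774], [0.0, 0.0, 0.0, 1.0]]
0.1 0.0188 [[ 6.37472712e-05  9.99999416e-01 -1.07847148e-03]
 [ 9.99999993e-01 -6.36432768e-05  9.64616166e-05]
 [ 9.63929228e-05 -1.07847763e-03 -9.99999414e-01]] [ 0.12848684 -0.05851905  0.57972394]
```

View pics/scene0.png

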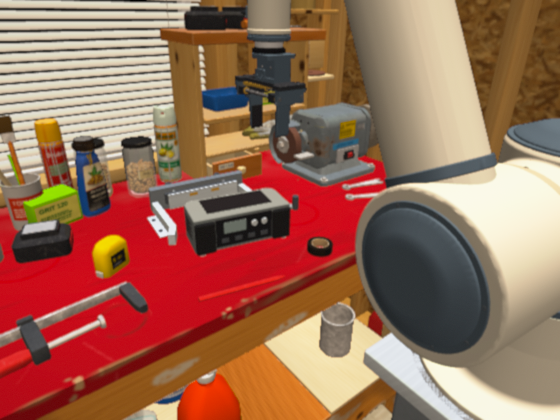

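View pics/side0.png

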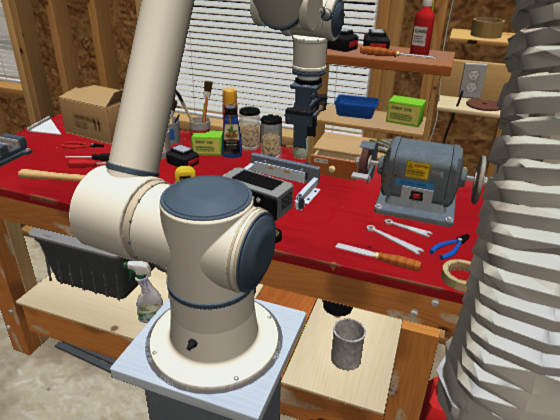

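The scene view shows the pack at about (238,220) in front of the dock, with the left guide at (163,222), the back plate at (200,185) and the stub near (295,202). The tape roll is at (320,245), the tape measure at (112,257) and the pencil at (240,288). Next I'll take closer crops and the wrist view.

```bash
python3 - <<'E'
from rig import arm
import cv2,numpy as np
w=arm.snapshot("wrist")[:,:,::-1]; cv2.imwrite("pics/wrist0.png",w)
c=arm.get_calibration("wrist"); print(c["intrinsics"].tolist(),np.round(c["cam_to_world"],4).tolist())
s=cv2.imread("pics/scene0.png")[160:270,140:340]; d=cv2.imread("pics/side0.png")[145:255,225:335]
a=cv2.resize(s,(800,440),interpolation=cv2.INTER_CUBIC); cv2.imwrite("pics/m1.png",a)
b=np.hstack([cv2.resize(d,(380,380),interpolation=cv2.INTER_CUBIC),cv2.resize(w,(420,315))[:, :] if 0 else cv2.copyMakeBorder(cv2.resize(w,(420,315)),0,65,0,0,cv2.BORDER_CONSTANT)])
cv2.imwrite("pics/m2.png",b)
E
```

```text
[[327.52748171940135, 0.0, 279.33736924030325], [0.0, 327.52748171940135, 213.78157720678723], [0.0, 0.0, 1.0]] [[1.0, 0.0009, -0.0001, 0.6247], [0.0009, -0.9711, -0.2387, 0.0665], [-0.0003, 0.2387, -0.9711, 0.384], [0.0, 0.0, 0.0, 1.0]]
```

View pics/m1.png

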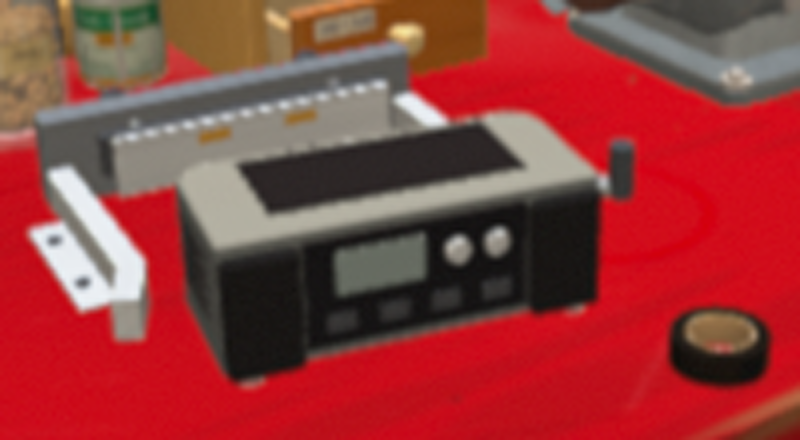

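View pics/m2.png

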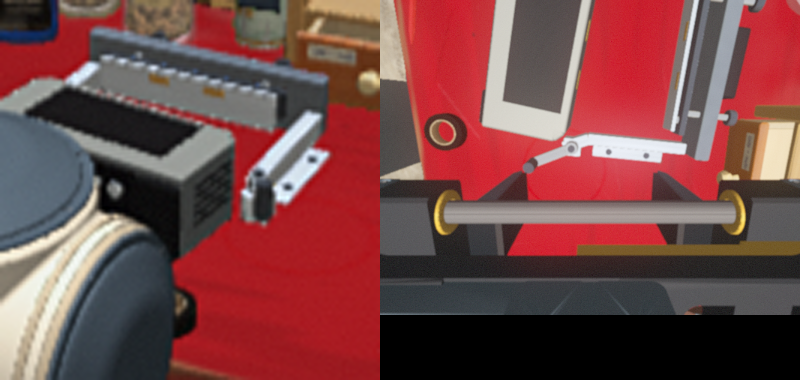

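The wrist view (right half) shows the right guide at full-res (850,200)/420·560 scale, the pivot and stub to its left, and the right part of the pack. I'll shift left and up so one wrist picture takes in the whole dock.

```bash
cat > h.py <<'E'
from rig import arm
import cv2,numpy as np
def ray(K,T,px,z):
    d=T[:3,:3]@np.linalg.solve(K,[px[0],px[1],1.]); o=T[:3,3]; return (o+d*(z-o[2])/d[2])
E
python3 - <<'E'
from h import *
R=arm.current_tool_rot()
arm.move_to([0.56,0.2,0.31],R); arm.sleep(.2)
c=arm.get_calibration("wrist"); w=arm.snapshot("wrist")[:,:,::-1]
np.savez("w1.npz",K=c["intrinsics"],T=c["cam_to_world"]); cv2.imwrite("pics/w1.png",w)
cv2.imwrite("pics/w1b.png",cv2.resize(w,(800,600),interpolation=cv2.INTER_CUBIC)); print(np.round(c["cam_to_world"],4).tolist(),arm.current_t())
E
```

```text
[[1.0, -0.0004, -0.0016, 0.5606], [-0.0008, -0.971, -0.2392, 0.2653], [-0.0015, 0.2392, -0.971, 0.4797], [0.0, 0.0, 0.0, 1.0]] 1.3167
```

View pics/w1b.png

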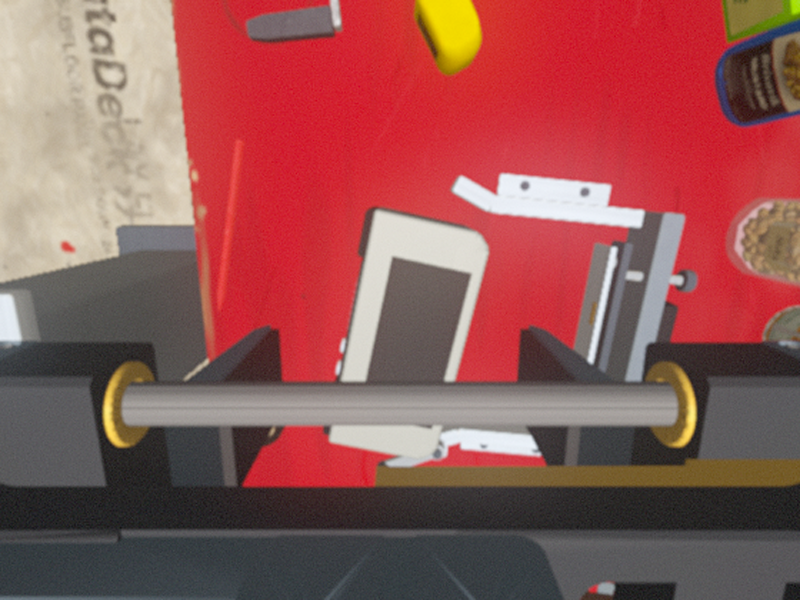

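Full-res coordinates are this picture ÷1.4286. The pack's top left corners are at (372,208) and (487,240), and its far (right) edge runs (330,440) to (435,455). The left guide's inner edge runs from about (495,211) to (643,226), and the back plate is at (600,300). The pencil is at (230,220). I need the right guide and keeper enlarged from wrist0.

```bash
python3 - <<'E'
import cv2
w=cv2.imread("pics/wrist0.png")[60:240,130:400]
cv2.imwrite("pics/w0c.png",cv2.resize(w,None,fx=2.9,fy=2.9,interpolation=cv2.INTER_CUBIC))
E
```

```text
(no output)
```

View pics/w0c.png

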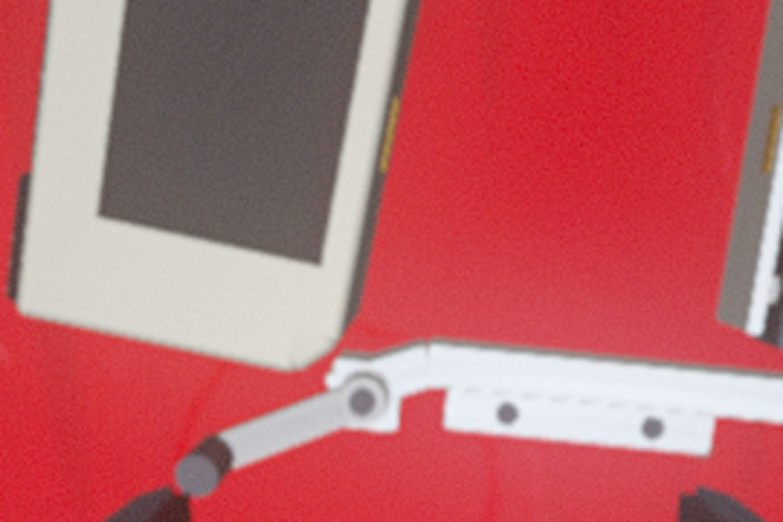

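```bash
python3 - <<'E'
from h import *
d=np.load("w1.npz"); K,T1=d["K"],d["T"]; T0=np.array([[1,.0009,-.0001,.6247],[.0009,-.9711,-.2387,.0665],[-.0003,.2387,-.9711,.384],[0,0,0,1]])
A=lambda u,v,z: ray(K,T0,(130+u/2.9-.0,60+v/2.9),z)[:2]
B=lambda u,v,z: ray(K,T1,(u/1.42857,v/1.42857),z)[:2]
P={"rg0":A(435,345,.028),"rg1":A(783,375,.028),"piv":A(362,400,.041),"stub":A(197,474,.069),"packRR":A(18,308,.085),"packFR1":A(295,370,.085),"packFR2":A(345,330,.085),
"packRL":B(372,208,.085),"packFL":B(487,240,.085),"packRR_B":B(330,441,.085),"lg0":B(497,211,.028),"lg1":B(643,226,.028),"plate_f_A":A(720,320,.03),"plate_f_B":B(597,246,.05),"tape":B(272,432,.01),"penc0":B(238,142,.004),"penc1":B(220,305,.004)}
for k,v in P.items(): print(k,np.round(v,4))
for a,b in(("rg0","rg1"),("lg0","lg1"),("packRR","packFR1"),("packRL","packFL")): e=P[b]-P[a]; print(a,np.degrees(np.arctan2(e[1],e[0])))
e=P["packRL"]-P["packRR"]; print("face",np.degrees(np.arctan2(-e[0],e[1])),np.hypot(*e)); print("pivot-stub",np.hypot(*(P["piv"]-P["stub"])))
E
```

```text
rg0 [0.6254 0.0181]
rg1 [0.7572 0.0068]
piv [ 5.985e-01 -4.000e-04]
stub [ 0.5435 -0.0209]
packRR [0.4947 0.0374]
packFR1 [0.5807 0.0178]
packFR2 [0.5969 0.0306]
packRL [0.5377 0.251 ]
packFL [0.6339 0.2246]
packRR_B [0.4953 0.0374]
lg0 [0.6527 0.2461]
lg1 [0.7926 0.2319]
plate_f_A [0.7313 0.0278]
plate_f_B [0.7414 0.2155]
tape [0.419  0.0052]
penc0 [0.4046 0.3105]
penc1 [0.3723 0.1487]
rg0 -4.890455255265608
lg0 -5.770001407151297
packRR -12.780208829374962
packRL -15.343759462592738
face -11.375830848817426 0.21794050239755178
pivot-stub 0.05876184099841696
```

```bash
cat >> h.py <<'E'
yaw=np.radians(-5.3); ex=np.array([np.cos(yaw),np.sin(yaw)]); ey=np.array([-ex[1],ex[0]]); O=np.array([.6330,.1326])
def W(x,y,z): return [*(O+x*ex+y*ey),z]
def Rt(a=0.): # tool down, its y axis at angle a (rad) from dock x
    c,s=np.cos(yaw+a),np.sin(yaw+a); return np.array([[-s,c,0],[c,s,0],[0,0,-1.]])
def D(): p=arm.current_ee_pos(); q=np.array(p[:2])-O; return np.array([q@ex,q@ey,p[2]])
def F(): f=np.array(arm.current_force()); return np.array([f[:2]@ex,f[:2]@ey,f[2]])
Z=.053; H=.0135
def push(y,x0,adv,step=.003,fmax=13,feed=.06,fc=2.,first=.0015):
    """approach face (dock x of finger front) x0 at lateral y, find contact, advance adv; returns contact x, end x, peak force"""
    b=F()[0]; x=x0; xc=None; pk=0
    while True:
        arm.move_l(W(x-H,y,Z),feed=feed); f=b-F()[0]; pk=max(pk,f)
        if xc is None and f>fc: xc=x
        if f>fmax or (xc is not None and x-xc>=adv) or x-x0>adv+.03: break
        x+=step if xc is not None else first
    e=D()[0]+H
    print(f"y{y:+.3f} contact {xc and round(xc,4)} end {x:.4f} meas {e:.4f} peak {pk:.1f} last {f:.1f} Fz {F()[2]:.1f} t {arm.current_t():.2f}")
    return xc,e,f
def back(y,x,d=.012): arm.move_l(W(x-H-d,y,Z),feed=.25)
E
python3 - <<'E'
from h import *
arm.grip(0.0); print(arm.current_t())
arm.move_to(W(-.165,-.092,.16),Rt()); arm.move_l(W(-.155,-.092,Z),Rt(),feed=.25); print(D(),F(),arm.current_t())
push(-.092,-.135,.015)
E
```

```text
2.6833
[-0.15420895 -0.0914884   0.0536769 ] [0.8795222  0.10823179 0.97087666] 4.1833
y-0.092 contact -0.132 end -0.1170 meas -0.1168 peak 5.2 last 2.5 Fz -1.0 t 6.19
```

```bash
cat >> h.py <<'E'
def switch(y0,y1,x1):
    e=D()[0]+H; xb=min(e,x1)-.010
    arm.move_l(W(xb-H,y0,Z),feed=.3); arm.move_l(W(xb-H,y1,Z),feed=.4)
    if x1-xb>.006: arm.move_l(W(x1-.006-H,y1,Z),feed=.2)
E
python3 - <<'E'
from h import *
switch(-.092,.090,-.115)
l=push(.09,-.118,.010,step=.004,first=.003)
switch(.09,-.092,-.117)
r=push(-.092,-.120,.016,step=.004,first=.003)
E
```

```text
y+0.090 contact -0.106 end -0.0940 meas -0.0938 peak 2.9 last 0.9 Fz -1.5 t 9.33
y-0.092 contact -0.108 end -0.0920 meas -0.0918 peak 3.3 last 2.1 Fz -0.3 t 12.73
```

```bash
python3 - <<'E'
from h import *
switch(-.092,.090,-.094)
l=push(.09,-.094,.014,step=.005,first=.003)
switch(.09,-.092,-.090)
r=push(-.092,-.090,.014,step=.005,first=.003)
switch(-.092,.090,l[1])
b=arm.snapshot("wrist")[:,:,::-1]; c=arm.get_calibration("wrist"); cv2.imwrite("pics/w2.png",b); np.savez("w2.npz",K=c["intrinsics"],T=c["cam_to_world"])
l=push(.09,l[1]-.003,.012,step=.004,first=.003)
E
```

```text
y+0.090 contact -0.085 end -0.0700 meas -0.0699 peak 3.4 last 1.9 Fz 0.3 t 15.61
y-0.092 contact -0.084 end -0.0690 meas -0.0687 peak 2.4 last 0.4 Fz 0.1 t 18.23
y+0.090 contact -0.0579 end -0.0459 meas -0.0458 peak 2.4 last 1.6 Fz -0.6 t 21.63
```

View pics/w2.png

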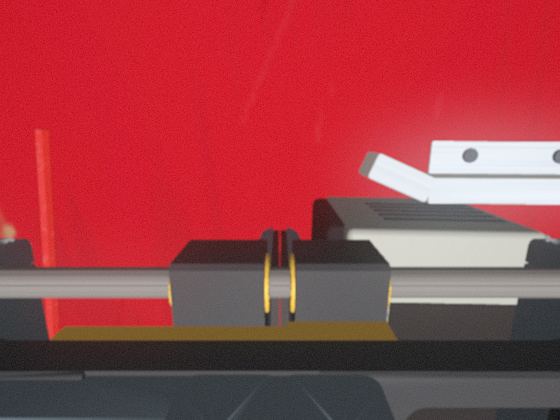

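The picture shows the pack's left side (330–540, 200–300) nearly parallel to the left guide and entering between the guides, with the pencil at (42,200) untouched. I'll carry on.

```bash
python3 - <<'E'
from h import *
switch(.09,-.092,-.064)
r=push(-.092,-.064,.012,step=.004,first=.003,fmax=11)
switch(-.092,.090,-.044)
l=push(.09,-.046,.012,step=.003,first=.003,fmax=11)
switch(.09,-.092,r[1])
r=push(-.092,r[1]-.001,.012,step=.003,first=.003,fmax=11)
E
```

```text
y-0.092 contact -0.058 end -0.0460 meas -0.0458 peak 2.5 last 1.1 Fz -0.8 t 24.24
y+0.090 contact -0.037 end -0.0250 meas -0.0249 peak 3.9 last 3.0 Fz -0.7 t 27.35
y-0.092 contact -0.0378 end -0.0258 meas -0.0255 peak 3.1 last 2.4 Fz -0.8 t 30.46
```

```bash
python3 - <<'E'
from h import *
switch(-.092,.090,-.022)
l=push(.09,-.024,.010,step=.0025,first=.0025,fmax=10)
switch(.09,-.092,-.022)
r=push(-.092,-.022,.010,step=.0025,first=.0025,fmax=10)
E
```

```text
y+0.090 contact -0.019 end -0.0090 meas -0.0089 peak 5.1 last 4.0 Fz -1.6 t 33.32
y-0.092 contact -0.0195 end -0.0095 meas -0.0093 peak 3.1 last 2.8 Fz -1.1 t 35.92
```

```bash
python3 - <<'E'
from h import *
switch(-.092,.090,-.005)
l=push(.09,-.006,.009,step=.003,first=.003,fmax=10)
switch(.09,-.092,-.006)
r=push(-.092,-.006,.009,step=.003,first=.003,fmax=10)
E
```

```text
y+0.090 contact -0.003 end 0.0060 meas 0.0053 peak 6.9 last 6.9 Fz 1.9 t 38.28
y-0.092 contact 0.006 end 0.0090 meas 0.0071 peak 11.2 last 11.2 Fz 5.2 t 40.89
```

```bash
python3 - <<'E'
from h import *
switch(-.092,.090,.006)
l=push(.09,.005,.010,step=.0015,first=.002,fmax=13)
switch(.09,-.092,.007)
r=push(-.092,.006,.010,step=.0015,first=.002,fmax=13)
E
```

```text
y+0.090 contact 0.009 end 0.0120 meas 0.0088 peak 19.7 last 19.7 Fz 11.8 t 43.25
y-0.092 contact 0.008 end 0.0110 meas 0.0072 peak 20.3 last 20.3 Fz 12.8 t 45.36
```

```bash
python3 - <<'E'
from h import *
c=arm.get_calibration("side")
for p in((375,215),(378,195),(390,140)):
    for z in(0,.12): print(p,z,np.round(ray(c["intrinsics"],c["cam_to_world"],p,z),3))
P=np.array([-.022,-.135])
for phi in(205,150,90):
    u=np.array([np.cos(np.radians(phi)),np.sin(np.radians(phi))]); t=np.array([u[1],-u[0]]); q=P+.06*u-t*.0315
    print(phi,np.round(q,3),W(*q,.049),arm.solve_ik(W(*q,.049),Rt(np.radians(phi-90))))
print(D(),arm.current_joint_positions())
E
```

```text
(375, 215) 0 [ 0.641 -0.231  0.   ]
(375, 215) 0.12 [ 0.436 -0.253  0.12 ]
(378, 195) 0 [ 0.774 -0.218  0.   ]
(378, 195) 0.12 [ 0.548 -0.242  0.12 ]
(390, 140) 0 [ 1.274 -0.183  0.   ]
(390, 140) 0.12 [ 0.97  -0.212  0.12 ]
205 [-0.063 -0.189] [np.float64(0.5527542952862582), np.float64(-0.049672718998058335), 0.049] [-1.12999713e+01  3.50539648e+01  9.65752689e+01 -2.54444375e-14
  4.83707663e+01 -1.20999971e+02]
150 [-0.09  -0.132] [np.float64(0.5314532567617632), np.float64(0.009172442044391022), 0.049] [-5.44925689e+00  3.37910891e+01  9.99404636e+01 -2.54444375e-14
  4.62684473e+01 -6.01492569e+01]
90 [-0.053 -0.075] [np.float64(0.5728009345886328), np.float64(0.06286247406454738), 0.049] [ 3.26236582e-01  3.62366890e+01  9.34767130e+01 -2.54444375e-14
  5.02865981e+01  5.62623658e+00]
[-0.00632099 -0.0918818   0.05254328] [-1.66954852e+00  3.86414085e+01  8.64712194e+01  1.75860889e-02
  5.53033478e+01  3.60504798e+00]
```

```bash
cat >> h.py <<'E'
P=np.array([-.022,-.135]); ZK=.049
def K(phi,z=ZK,off=.0215,lag=0.):
    p=np.radians(phi); u=np.array([np.cos(p),np.sin(p)]); t=np.array([u[1],-u[0]]); return W(*(P+.06*u-t*(off+lag)),z),Rt(p-np.pi/2)
E
python3 - <<'E'
from h import *
back(-.092,.007,.015); arm.move_l(W(-.03,-.092,.12),feed=.3)
cv2.imwrite("pics/s2.png",arm.snapshot("scene")[:,:,::-1])
p,R=K(232,.12); arm.move_to(p,R); arm.move_l(K(232)[0],feed=.25)
b=F(); print(arm.current_t(),b)
for phi in range(224,119,-8):
    p,R=K(phi); arm.move_l(p,R,feed=.08); f=np.linalg.norm((F()-b)[:2]); print(phi,round(f,1),end="; ")
    if f>15: break
print(arm.current_t(),D())
a=cv2.imread("pics/s2.png")[150:260,130:330]; e=arm.snapshot("scene")[150:260,130:330,::-1]
cv2.imwrite("pics/m3.png",np.vstack([cv2.resize(i,(545,300),interpolation=cv2.INTER_CUBIC) for i in(a,e)]))
E
```

```text
48.825 [-0.00204282  0.23030475  0.41332909]
224 0.5; 216 0.4; 208 0.2; 200 0.2; 192 1.1; 184 0.8; 176 0.8; 168 0.9; 160 0.9; 152 0.8; 144 1.2; 136 0.7; 128 0.5; 120 0.4; 52.9083 [-0.07075017 -0.09405701  0.04896682]
```

View pics/m3.png

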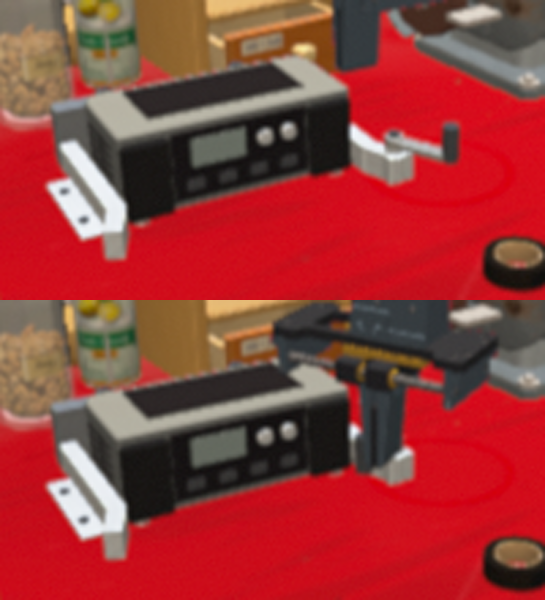

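The upper picture shows the pack deep in the dock and square, with the keeper open. In the lower one the finger has pushed the stub round to the front. I'll finish the swing by feel.

```bash
python3 - <<'E'
from h import *
b=F()
for phi in [112,105,99,95,92,90,88,86,84,82,80]:
    p,R=K(max(phi,90),lag=-.06*np.radians(max(0,90-phi))); arm.move_l(p,R,feed=.06); f=np.linalg.norm((F()-b)[:2]); print(phi,round(f,1),np.round(D()[:2],4),end="; ")
    if f>9: break
print(arm.current_t())
d=D(); arm.move_l(W(d[0]-.03,d[1],ZK),feed=.25); arm.move_l(W(d[0]-.03,d[1],.2),feed=.3)
arm.move_to(W(-.10,-.06,.26),Rt()); arm.sleep(.1)
w=arm.snapshot("wrist")[:,:,::-1]; c=arm.get_calibration("wrist"); np.savez("w3.npz",K=c["intrinsics"],T=c["cam_to_world"]); s=arm.snapshot("scene")[140:260,120:340,::-1]
cv2.imwrite("pics/w3.png",w); print(arm.current_t())
cv2.imwrite("pics/m4.png",np.vstack([w[:300],cv2.resize(s,(560,300),interpolation=cv2.INTER_CUBIC)]))
E
```

```text
112 0.5 [-0.0646 -0.0877]; 105 0.1 [-0.0585 -0.0828]; 99 1.2 [-0.0528 -0.0793]; 95 0.3 [-0.0489 -0.0773]; 92 1.1 [-0.0458 -0.0759]; 90 1.2 [-0.0436 -0.0751]; 88 0.4 [-0.0413 -0.075 ]; 86 4.8 [-0.04  -0.075]; 84 13.7 [-0.0396 -0.0749]; 55.3
56.8167
```

View pics/m4.png

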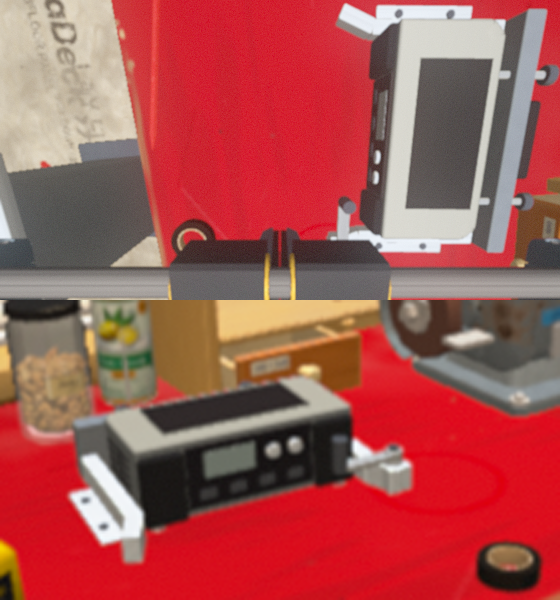

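```bash
python3 - <<'E'
from h import *
d=np.load("w3.npz"); B=lambda u,v,z: ray(d["K"],d["T"],(u,v),z)[:2]
w=cv2.imread("pics/w3.png"); hsv=cv2.cvtColor(w,cv2.COLOR_BGR2HSV)
def fit(rows,x0,x1,z,sgn):  # strongest horizontal brightness step of given sign in each row
    g=cv2.GaussianBlur(cv2.cvtColor(w,cv2.COLOR_BGR2GRAY),(0,0),1).astype(float); pts=[]
    for r in rows:
        a,b=x0(r),x1(r); gr=np.diff(g[r,a:b])*sgn; pts.append(B(a+gr.argmax()+.5,r,z))
    vx,vy,_,_=cv2.fitLine(np.float32(pts),cv2.DIST_HUBER,0,.001,.001).ravel(); return np.degrees(np.arctan2(-vx*np.sign(vy),abs(vy)))
rr=range(60,210,5)
print("panel-label rear edge",fit(rr,lambda r:int(408-.06*(r-60)),lambda r:int(430-.06*(r-60)),.085,-1))
print("label front edge",fit(rr,lambda r:int(484-.11*(r-60)),lambda r:int(504-.17*(r-60)),.085,1))
print("pack rear edge",fit(rr,lambda r:int(390-.06*(r-60)),lambda r:int(404-.06*(r-60)),.085,1))
for a,b,z in(((400,21),(383,238),.085),): e=B(*a,z)-B(*b,z); print(np.degrees(np.arctan2(-e[0],e[1])))
print(B(346,205,.069),W(-.022,-.075,0))
E
```

```text
panel-label rear edge -5.668201
label front edge -5.9014177
pack rear edge -5.721838
-5.204955537434541
[0.60067829 0.06314382] [np.float64(0.6041662625814471), np.float64(0.0599528005599807), 0]
```

```bash
python3 - <<'E'
from h import *
d=np.load("w3.npz"); w=cv2.imread("pics/w3.png"); s=cv2.GaussianBlur(w,(0,0),1).astype(float); red=s[:,:,2]-s[:,:,1]
def edge(rows,lo,hi,sgn):
    p=[]
    for r in rows:
        a,b=int(np.interp(r,[30,230],lo)),int(np.interp(r,[30,230],hi)); g=np.diff(red[r,a:b])*sgn
        if g.max()>15: p.append(ray(d["K"],d["T"],(a+g.argmax()+.5,r),.06)[:2])
    vx,vy,_,_=cv2.fitLine(np.float32(p),cv2.DIST_HUBER,0,.001,.001).ravel(); print(len(p),np.degrees(np.arctan2(-vx*np.sign(vy),abs(vy))))
R=[r for r in range(20,245,4) if not(65<r<85 or 95<r<190 or r>190 and r<215)]
edge(R,[528,496],[556,522],1)    # wall rear top edge, grey->red
edge([*range(50,66,2),*range(84,190,4),*range(212,228,2)],[488,470],[515,492],1) # pack nose -> red gap
edge([*range(30,66,3),*range(84,190,4),*range(212,240,3)],[502,476],[532,500],-1) # red gap -> wall front edge
E
```

```text
22 -5.8086567Traceback (most recent call last):
  File "<stdin>", line 11, in <module>
  File "<stdin>", line 8, in edge
cv2.error: OpenCV(4.12.0) /io/opencv/modules/imgproc/src/linefit.cpp:618: error: (-215:Assertion failed) npoints2 >= 0 || npoints3 >= 0 in function 'fitLine'
```

The dock wall lies at −5.81° and the pack at −5.7 to −5.9°, so the pack is square. The keeper is at its end stop and the arm is clear, so I'm handing in.

```bash
python3 -c "
from rig import arm
print(arm.sign_off(),arm.current_t())"
```

```text
the job is handed in; nothing more can be done
the job is handed in; nothing more can be done
```

The pack is home and square against the back stop, the keeper is closed on its end stop, and I handed the job in at about 57 s with peak pushes near 20 N; the sign-off gave no verdict and plate contact was judged only by feel.

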